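# Let the specimen shuttle down its gravity track

## Robot

A 7-joint arm with a two-finger parallel gripper is mounted at the origin on the work surface. World frame = base frame: x ahead of the robot, y to its left, z up, the work surface at z = 0. Lengths are in m, angles in rad, forces in N, time in s.
With the tool pointing down it reaches from about 0.4 to 0.85 m from the base axis. Payload 10.4 kg.
Tool frame: the origin (TCP) lies at the very end of the fingers, on their centre line; the grasp point (between the pads) lies 19 mm behind it; z points along the fingers, x is the direction in which the jaws open and shut, and the axes are right-handed (so a half turn about z gives the same grasp; the last joint's range is limited). The gripper opens to 87 mm and grips with 3 to 60 N. Pads are 19 mm wide; open, the fingers measure 117 mm over their backs; the gripper's body (75 mm by 190 mm) begins 51 mm behind the grasp point.
Start: joints at [-1.227, 0.332, -0.065, 1.46, 0.022, 1.35, -0.088], TCP at [0.224, 0.583, 0.223] pointing down, gripper open.
Joint ranges: [-2.6, 2.6], [-0.5, 2.12], [-1.47, 1.34], [0.16, 2.42], [-1.27, 4.41], [0.06, 2.06], [-2.6, 2.6]. Speed limits (rad/s): [2.22, 2.22, 2.79, 2.79, 3.14, 3.14, 3.14].

## Interface

Orientations are given as [roll, pitch, yaw] about the fixed x, y, z axes, in that order (R = Rz(yaw) Ry(pitch) Rx(roll)).
In Python, from plant import r gives the robot as it stands. The module is installed in compiled form; this text tells all that it offers.
- The arm moves only by the tool step_arm, never from a script. Its argument "rows" is a list that holds one entry, the list of rows, each a list of 4 numbers: the shift along the world's x, y, z in mm, then the turn about the world's z in rad. In form: [[[x, y, z, spin], ...]]. A call has 1 to 12 rows; each row shifts and turns the commanded pose from where the row before left it; what a row does not reach is not made up. A row lasts 1/10 s, in which the tool goes at most 50 mm and 8.59 degrees, less where a joint would pass 70% of its speed; a pose out of reach is approached as far as the arm can. A call is refused whole if a number of a shift passes 50 or a number of a turn 0.15, either way. A call with a gripper value outside its range is refused whole. "hand" is the opening, from -1 (shut) to 1 (fully open), set as the call begins (left out, the last holds). The fingers move at their own pace and stop on an object; "force" is the grip in N (left out, the last holds). Time passes only in rows, so rows that do not move let the fingers close. It gives the time, the measured TCP pose, the force and the opening at its end, in the units of the state.
- r.get_obs(): the state, without advancing time (a new reading comes with each control period).
- r.snapshot(name): name is "side" or "top" or "wrist"; returns the picture (384x512x3 uint8, red, green, blue); there is no depth.
- r.camera_model(name): a dict with "fx", "fy", "cx", "cy" (pixels), "world_to_cam" (4x4, takes a point from world to camera coordinates). Camera axes: x right, y up, looking along -z (the intrinsics and any distortion apply to the point x, -y, -z); pixel columns grow to the right and rows downward; lengths in m; the calibration is good to about 2 mm. A picture is of the moment at which its call begins: read the wrist's pose just before it. camera_model takes no time and is no camera call; for the wrist camera it gives the pose at the moment of the call.
- r.close_job(): hands the job in, once; it reports no verdict.
Trained networks look in the newest picture that a camera, given by its name, has taken for a name from the list of things; names that differ only in an ending like _2 or _b are one class to them, and where a whole thing is asked for, a point or a joint stands for the part that bears it (a point fixed in the world has none). Each returns a list of dicts, best first, with "confidence" (0 to 1); they miss things now and then, are a little off and sometimes report something else, mostly with a low value. They report only what shows in the picture. A call takes as long as a camera call. They do not tell look-alikes from the thing itself.
- r.search_frame(camera, thing): "location" ([x, y, z] in m, in the coordinates of the camera as it stood for that picture, good to about 4 mm: the middle of the surface that is visible of it).
- r.place_of(camera, thing): "location" ([x, y, z] in m, in the coordinates of the camera as it stood for that picture, good to about 4 mm: a listed point, or the origin of a listed thing).
The state is a dict: "time_s": time; "q": joint angles; "joint_velocities": joint speeds; "joint_torque": joint torques, N m; "position": TCP position; "eef_rot": TCP orientation; "ft_force": force on the tool from outside, world axes, zero at the start; "ft_torque": the same for the moment, N m; "gripper_width": finger opening in m.
Only numpy, scipy, OpenCV 4.12 (cv2) and the standard library are available. Lean on these libraries where they do the work, as an engineer would, in place of code of your own. Each camera call takes 0.05 s, during which the arm holds its last target. There are 200 camera calls.

## Task

Push the green release knob beside the gravity track fully down so that the specimen shuttle rolls off, get your fingers in front of its orange buffer while it is rolling and catch it so gently, giving way with it, that the sprung buffer never goes in more than about half of its travel. Bring the shuttle to a standstill on your fingers at least 50 mm before its buffer reaches the rubber end stops, then ease it on down until the buffer rests against both stops, and take your hand away. Keep your hand off the specimen pots and leave the other things on the bench alone.

Things in the scene. Friction and masses are not known exactly. Their poses are not given: they have to be found in the camera images.
- rack: Fixed sloping track: two steel rails between blue side plates on aluminium legs, 650 mm long, 200 mm wide over its feet, with the knob bracket reaching out to y = +152 mm near the upper end. Origin under its middle, on the bench (z = 0). x points level in the downhill direction along the track, y across it, z up. Cross members lie 35 mm and more below the rail tops.
- rail_mid (a point): Point midway between the rails at the height of their tops: rack x = 0, y = 0, 96 mm above the bench. The rails are flat-topped bars 14 mm wide and 12 mm high along x at y = +-38 mm, from x = -320 to +324 mm, falling 6.5 mm per 100 mm of x, with open space between. Thin side guides at y = +-68 mm, 12 mm above the rail tops, keep the wheels straight.
- end_stop: Two upright end-stop posts with black rubber sleeves (18 mm diameter) at the rails' lower end, fixed to the rack, at rack x = 324, y = +-38 mm, 55 mm tall above the rails; 58 mm open between them, so that closed fingers can pass out between them. Origin and axes are those of the rack. Their faces towards the shuttle lie at rack x = 315 mm.
- release (a joint): Press of the release knob and of the stop blade linked to it, in m: 0 = up, the blade stands between the rails and holds the shuttle's front cross bar; 0.024 = fully down. From about 0.008 on the shuttle starts to roll. It stays where it is pushed and may be left down; it takes about 4 N plus 20 N per m/s.
- release_top (a point): Centre of the flat top of the green release knob (40 mm diameter), beside the track, at rack x = -198 mm, y = +128 mm, 165 mm above the bench when up. It moves straight down.
- shuttle: Four-wheeled wagon, 124 x 100 mm, wheels of 56 mm diameter; with tray and buffer about 0.68 kg, give or take a quarter. Origin midway between its axles, 28 mm above the rail tops; x points downhill, y across. Starts at rest at rack x = -235 mm. Free, it gains 0.3 to 0.5 m/s2 at first, then within 1 s rolls at a nearly steady 0.18 to 0.24 m/s; left alone it hits the stops after 454 mm or 2.5 s.
- specimens: Open white tray on the shuttle, 120 x 96 x 30 mm, with four closed pots with yellow lids standing in it, tops 88 mm above the shuttle's origin. Not to be touched. Origin: under the middle of the tray, 35 mm above the shuttle's origin.
- buffer_face (a point): Middle of the flat front of the orange buffer plate (86 mm wide, 30 mm tall, 6 mm thick), 96 mm ahead of the shuttle's origin and 4 mm below it when out, 24 mm above the rail tops. At the start its face is at rack x = -139 mm. It rests against the end stops when this point is at rack x = 315 mm.
- buffer (a joint): How far the buffer plate is pushed in, in m: 0 = out, 0.022 = hard in. Spring 100 N/m, damping 2 N per m/s. Rolling freely into fingers that stand still, or into the end stops, pushes it in 14 mm or more, which is too hard; 12 mm is the most allowed. Holding the standing shuttle on the slope pushes it in 3 to 6 mm.
- jar: White specimen jar with yellow lid, 60 mm diameter, 85 mm tall, standing on the bench past the head of the track; to be left alone. Origin under its middle.
- slide_box: Blue slide box 85 x 150 x 35 mm lying on the bench beyond the track; to be left alone. Origin under its middle.
- tray: Stainless instrument case with lid, 89 x 184 x 44 mm, handle to 61 mm, on the bench past the head of the track; to be left alone. Origin under its middle.
Not all that is in view belongs to the job. There is more than one size of the shuttle; the job needs the smaller.

How it is judged:
On the way, in this order (a step that is already met when the one before it is completed fails the run):
1. the release knob is pushed fully down (value of joint release above 0.019 m), for 0.1 s.
2. the rolling shuttle is caught and brought to a standstill (below 0.06 m/s for 0.3 s) after at least 100 mm of travel and more than 40 mm before its buffer would reach the end stops (x of shuttle in the frame of rack between -0.135 and 0.179 m and linear speed of shuttle below 0.06 m/s), for 0.3 s.
At the end, for the whole second after the job is handed in: The shuttle stands on the rails with its buffer against the end stops (within 12 mm), straight on the track within 0.1 rad and at rest (below 0.02 m/s), with the release knob still down (x of shuttle in the frame of rack between 0.207 and 0.239 m and angle between the y axis of shuttle and the y axis of rack, either way round below 0.1 rad and height (world z) of shuttle between 0.1 and 0.118 m and linear speed of shuttle below 0.02 m/s and value of joint release above 0.016 m); the robot touches nothing.
It fails at once if the shuttle is stopped hard: its buffer is pushed in more than 12 mm, by the hand or by the end stops (value of joint buffer above 0.012 m).
It fails at once if the hand pushes on the specimen tray or its pots (contact force between any of the fingers, the arm and specimens above 2 N).
It fails at once if the shuttle leaves the rails (height (world z) of shuttle below 0.095 m or height (world z) of shuttle above 0.155 m or angle between the y axis of shuttle and the y axis of rack, either way round above 0.25 rad).
It fails at once if the jar, the slide box or the tray is disturbed (moved more than 15 mm) (distance of any of jar, slide_box, tray from where it was at the start of the episode above 0.015 m).
It also fails if it takes over 38 s, if anything falls off the work surface, if the arm or the gripper's body presses on something with over 40 N, if the wrist force passes 120 N, or if a joint passes its speed limit or range.

## Working session

There is one attempt and no reset: what is moved stays moved. The work goes in short steps, Python scripts to look and compute and a tool call to move; the robot and the scene stay as the last step left them, time stands still between calls to the robot, and variables do not carry over. Pictures are saved under pics/ and viewed, about 8 in all and at most 12, crops included, and the job is handed in when it is done.

Besides the shell and the picture viewer there is one more tool, called as name(argument=value, ...), one argument or row to a line, values as JSON. step_arm: Moves the arm, as the interface text tells. Its arguments: {"type":"object","properties":{"rows":{"type":"array"},"hand":{"type":"number"},"force":{"type":"number"}},"required":["rows"]}

```bash
mkdir -p pics
cat > h.py <<'E'
import numpy as np, cv2
from plant import r
def snap(c,n):
    im=r.snapshot(c); cv2.imwrite(f'pics/{n}.png',im[:,:,::-1]); return im
def w(c,p):
    T=np.linalg.inv(np.array(r.camera_model(c)["world_to_cam"])); return (T@np.r_[p,1])[:3]
def proj(c,P):
    m=r.camera_model(c); p=np.array(m["world_to_cam"])@np.r_[P,1]
    return m["cx"]+m["fx"]*p[0]/-p[2], m["cy"]+m["fy"]*(-p[1])/-p[2]
def places(c,names):
    for t in names:
        for d in r.place_of(c,t)[:3]:
            P=w(c,d["location"]); print(c,t,P.round(4),round(d["confidence"],2),np.round(proj(c,P)))
E
python3 - <<'E'
from h import *
a=snap("side","s0"); b=snap("top","t0")
cv2.imwrite('pics/both.png',cv2.resize(np.hstack([a,b])[:,:,::-1],(800,300)))
for c in ("side","top"): places(c,["rack","release_top","shuttle","buffer_face","rail_mid","end_stop"])
places("top",["jar","slide_box","tray"])
o=r.get_obs(); print(o["time_s"],o["position"],o["eef_rot"],o["gripper_width"])
E
```

```text
side rack [ 0.4837 -0.0559 -0.0033] 0.73 [220. 275.]
side release_top [0.6278 0.1336 0.1637] 0.9 [280. 174.]
side shuttle [0.502  0.1843 0.1381] 0.97 [232. 170.]
side shuttle [0.7829 0.259  0.0359] 0.64 [327. 185.]
side buffer_face [0.4951 0.0882 0.1259] 0.76 [227. 196.]
side buffer_face [0.7189 0.3755 0.0387] 0.67 [302. 162.]
side buffer_face [ 0.5927  0.4581 -0.0019] 0.27 [262. 158.]
side rail_mid [ 0.4831 -0.0495  0.0922] 0.81 [218. 246.]
top rack [ 0.4813 -0.0495 -0.0037] 0.91 [316. 218.]
top release_top [0.6301 0.1403 0.1657] 0.73 [253. 167.]
top release_top [ 3.668e-01  4.583e-01 -4.000e-04] 0.55 [158. 257.]
top release_top [ 0.7463 -0.243  -0.0019] 0.53 [374. 134.]
top shuttle [0.5066 0.1818 0.138 ] 0.84 [240. 211.]
top shuttle [0.7845 0.2572 0.0383] 0.74 [217. 124.]
top buffer_face [0.7192 0.3771 0.0304] 0.76 [180. 146.]
top buffer_face [0.4936 0.0834 0.128 ] 0.44 [275. 215.]
top rail_mid [ 0.4853 -0.0522  0.0955] 0.71 [320. 217.]
top end_stop [ 0.4868 -0.053   0.0927] 0.67 [321. 217.]
top end_stop [ 4.808e-01 -4.820e-02 -1.000e-04] 0.57 [316. 218.]
top jar [0.5941 0.455  0.0017] 0.95 [158. 186.]
top jar [0.6285 0.1384 0.1655] 0.2 [254. 168.]
top jar [ 0.7426 -0.2434 -0.0022] 0.16 [375. 135.]
top slide_box [ 0.7478 -0.2474 -0.0024] 0.68 [376. 133.]
top tray [ 0.367   0.4546 -0.0019] 0.62 [159. 257.]
0.85 [0.22411642 0.58345857 0.22257924] [-3.14156536e+00 -8.32625834e-05  1.20400298e+00] 0.08699287548145289
```

View pics/t0.png

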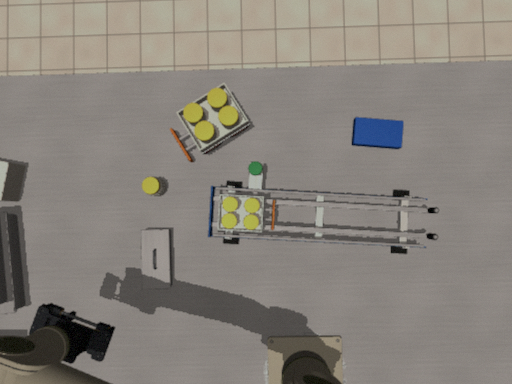

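View pics/s0.png

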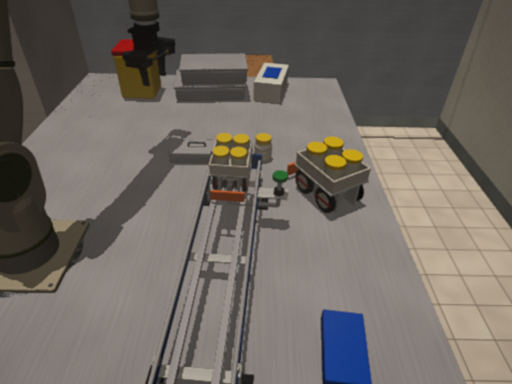

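Top view: the track runs from (210,210) to (432,225). It falls towards world -y. There are two shuttle candidates:
- The wagon on the rails at px (240,212), behind the green knob at (255,168), fits: it is the smaller one and stands at rack x = -235.
- The larger wagon on the bench at (214,118) is a decoy.

In the side view the same two are at (230,170) and (330,175). I'll confirm in a crop while moving above the knob with the fingers shut.

step_arm(
  rows=[
    [[33, -35, 5, -0.11], [33, -35, 5, -0.11], [33, -35, 5, -0.11], [33, -35, 5, -0.11], [33, -35, 5, -0.11], [33, -35, 5, -0.11], [33, -35, 5, -0.11], [33, -35, 5, -0.11], [33, -35, 5, -0.11], [33, -35, 5, -0.11], [33, -35, 0, -0.1], [33, -35, 0, -0.09]],
  ],
  hand=-1,
  force=20,
)

```text
time_s: 2.05
position: [0.6213, 0.1621, 0.2731]
eef_rot: [-3.141, -0.001, -0.09]
ft_force: [0.6, -0.0, 0.6]
gripper_width: 0.0031
```

Run:
```python
from h import *
a=snap("side","s1"); b=snap("top","t1"); 
c=np.hstack([cv2.resize(a[120:220,180:380],(400,200)),cv2.resize(b[70:270,190:450],(400,308))[:200]]) if 0 else None
cv2.imwrite('pics/crop.png',np.vstack([cv2.resize(a[110:230,170:390],(770,420),interpolation=2)])[:,:,::-1])
from collections import defaultdict
M=defaultdict(list)
for k in range(4):
    for cam in("side","top"):
        r.snapshot(cam)
        for t in ["rack","rail_mid","release_top","shuttle","buffer_face"]:
            for d in r.place_of(cam,t):
                P=w(cam,d["location"]); M[t,cam].append(P)
nom={"rack":(0,0,0),"rail_mid":(0,0,.096),"release_top":(-.198,.128,.165),"shuttle":(-.235,0,.139),"buffer_face":(-.139,0,.129)}
th=-1.66;o=np.array([.483,-.051])
A=[];B=[]
for it in range(3):
    A=[];B=[]
    R=np.array([[np.cos(th),-np.sin(th)],[np.sin(th),np.cos(th)]])
    for (t,cam),L in M.items():
        n=np.array(nom[t]); q=o+R@n[:2]
        G=[P for P in L if np.hypot(*(P[:2]-q))<.025 and abs(P[2]-n[2])<.02]
        if G:
            A.append(n[:2]);B.append(np.mean(G,0)[:2])
            if it==2: print(t,cam,len(G),np.mean(G,0).round(4),np.std(G,0).round(4),"res mm",((np.mean(G,0)[:2]-q)*1000).round(1))
    A=np.array(A);B=np.array(B);a0=A-A.mean(0);b0=B-B.mean(0)
    th=np.arctan2((a0[:,0]*b0[:,1]-a0[:,1]*b0[:,0]).sum(),(a0*b0).sum())
    R=np.array([[np.cos(th),-np.sin(th)],[np.sin(th),np.cos(th)]]); o=B.mean(0)-R@A.mean(0)
print("th",th,"o",o)
# check with end stops in top image
for y in(.038,-.038): q=o+R@[.324,y]; print("stop",q.round(4),proj("top",[*q,.130]),proj("top",[*q,.075]))
s=r.get_obs();print(s["time_s"],s["position"],s["eef_rot"],s["gripper_width"],s["ft_force"])
```

```text
rack side 4 [ 0.4864 -0.0524  0.001 ] [0.0011 0.002  0.0012] res mm [ 1.1 -1. ]
rail_mid side 4 [ 0.4845 -0.0526  0.0922] [0.0016 0.002  0.0015] res mm [-0.7 -1.1]
release_top side 4 [0.6277 0.1343 0.1643] [0.0013 0.0016 0.0011] res mm [ 0.4 -2.3]
shuttle side 4 [0.5    0.1833 0.1356] [0.0012 0.0008 0.0013] res mm [-2.4  0.4]
buffer_face side 4 [0.4967 0.0881 0.1261] [0.0017 0.0015 0.0003] res mm [1.3 1. ]
rack top 3 [ 0.4827 -0.0491 -0.0008] [0.0013 0.0008 0.0018] res mm [-2.6  2.4]
rail_mid top 4 [ 0.4881 -0.0508  0.0937] [0.0027 0.0006 0.0005] res mm [2.9 0.7]
th -1.643853984094553 o [ 0.4852321  -0.05146389]
stop [ 0.4995 -0.3774] (np.float64(436.4743995148066), np.float64(209.75062833557533)) (np.float64(429.1096791919099), np.float64(209.91890645808706))
stop [ 0.4237 -0.3718] (np.float64(435.5624617051079), np.float64(236.50566211713092)) (np.float64(428.21981505321475), np.float64(235.48554091897932))
4.55 [0.6201309  0.16345915 0.27259991] [-3.14154769e+00 -1.13710231e-04 -8.59283881e-02] 0.0004414844295443463 [ 0.10444077  0.41866596 -0.49098098]
```

View pics/crop.png

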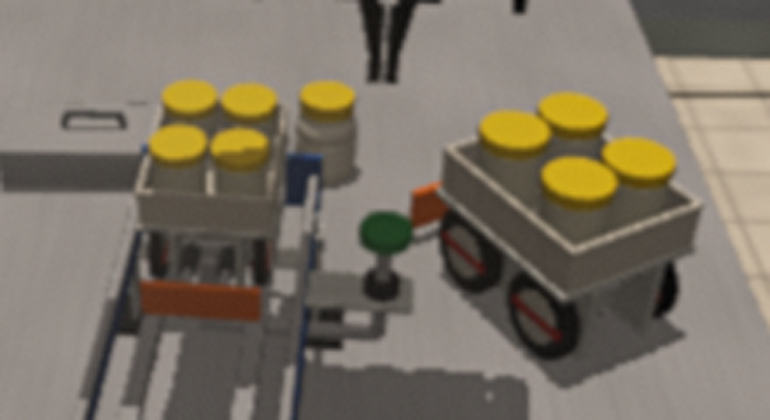

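The crop confirms it: the smaller wagon stands on the rails behind its orange buffer, at about (200,300) in the crop. The bigger decoy is at about (570,230). The rack fit agrees with the end-stop pixels to within 1–2 px. I'm moving down close above the knob.

step_arm(
  rows=[
    [[11, -15, -20, 0.013], [11, -16, -20, 0], [0, 0, -30, 0], [0, 0, -18, 0], [0, 0, 0, 0], [0, 0, -4, 0], [0, 0, -4, 0], [0, 0, 0, 0]],
  ],
)

```text
time_s: 5.35
position: [0.6424, 0.1326, 0.1771]
eef_rot: [-3.141, -0.001, -0.073]
ft_force: [0.3, 1.5, -0.7]
gripper_width: 0.0004
```

Run:
```python
from h import *
s=r.get_obs();print(s["time_s"],s["position"],s["eef_rot"],s["ft_force"])
a=snap("side","s2");p=snap("wrist","w2")
c=[cv2.resize(a[110:210,190:320],(520,400),interpolation=2)]
cv2.imwrite('pics/c2.png',np.hstack(c)[:,:,::-1])
print(proj("wrist",[.6274,.1367,.165]))
```

```text
5.35 [0.64235576 0.13258047 0.17705351] [-3.14125005e+00 -8.28243504e-04 -7.28131353e-02] [ 0.25120808  1.46007054 -0.73202779]
(np.float64(231.06132439336255), np.float64(227.1402400605005))
```

View pics/c2.png

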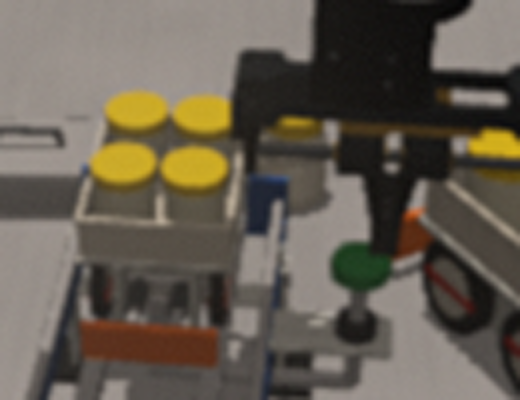

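View pics/w2.png

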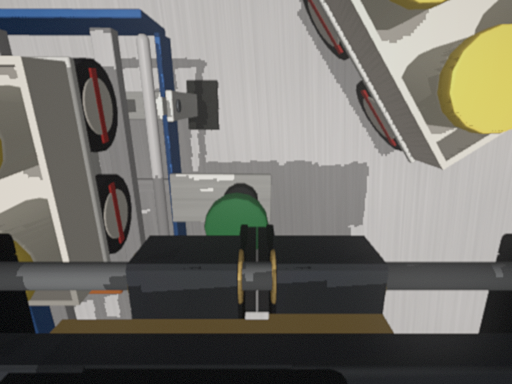

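The side crop shows the fingertip at (385,245), over the right part of the knob at (362,265). The wrist view agrees, with the knob at (237,222) and the fingers at (257,270). The gripper's inner end just clears the pots. I'm feeling for the knob top, well short of the 8 mm release point.

step_arm(
  rows=[
    [[0, 0, -5, 0], [0, 0, -4, 0], [0, 0, -1, 0], [0, 0, -1, 0], [0, 0, -1, 0]],
  ],
)

```text
time_s: 5.95
position: [0.642, 0.1325, 0.1649]
eef_rot: [-3.141, 0.0, -0.073]
ft_force: [-2.3, -0.0, 3.8]
gripper_width: 0.0003
```

step_arm(
  rows=[
    [[0, 0, -1, 0]],
  ],
)

```text
time_s: 6.05
position: [0.6421, 0.1325, 0.1639]
eef_rot: [-3.141, -0.0, -0.073]
ft_force: [-2.2, -0.8, 4.3]
gripper_width: 0.0007
```

step_arm(
  rows=[
    [[0, 0, -1, 0]],
  ],
)

```text
time_s: 6.15
position: [0.6421, 0.1325, 0.1628]
eef_rot: [-3.141, -0.0, -0.073]
ft_force: [-2.1, 0.0, 4.0]
gripper_width: 0.0002
```

Contact is at z ≈ 0.165, as the description says. Before releasing I'm preparing a catch planner and tracker.

```bash
cat > cat.py <<'E'
from h import *
O=np.array([.4852,-.0515]);TH=-1.6439
R=np.array([[np.cos(TH),-np.sin(TH)],[np.sin(TH),np.cos(TH)]])
def rk(P): return R.T@(np.array(P[:2])-O)*1000
def sim(face,v,hand,rows,a0=.4,vt=.21,m=.68,dt=.001):
    """mm; hand = finger back position; returns max compression, final face, final v, contact time"""
    f=face/1e3;c=0;mx=0;tc=None;h=hand/1e3;t=0
    for d in rows:
        for k in range(100):
            h+=d/1e3/100; c0=c; c=max(0,f-h)       # f = free face position
            F=max(0,100*c+2*(c-c0)/dt) if c>0 else 0
            v+=(a0*(1-v/vt)-F/m)*dt; f+=v*dt;t+=dt
            if c>0 and tc is None: tc=round(t,2)
            mx=max(mx,c)
    return round(mx*1e3,1),round(f*1e3),round(v,3),tc
def spread(face,v,hand,rows):
    for df in(-8,0,8):
        print(df,[sim(face+df,v+dv,hand,rows,a,vt,m) for dv,a,vt,m in((0,.4,.21,.68),(.02,.5,.24,.85),(-.02,.3,.18,.51),(.02,.5,.24,.51))])
def track(n):
    out=[]
    for k in range(n):
        t=r.get_obs()["time_s"]; r.snapshot("side")
        for nm,off in((("shuttle",96),) if k%2==0 else (("buffer_face",0),)):
            for d in r.place_of("side",nm):
                q=w("side",d["location"]); p=rk(q)
                if abs(p[1])<30 and q[2]>.08: out.append((t,p[0]+off)); print(nm,round(t,2),"face",round(p[0]+off,1),p[1].round(1),round(d["confidence"],2)); break
    s=r.get_obs(); p=rk(s["position"]); print("hand",round(s["time_s"],2),p.round(1),"back",p[0].round(1)-9.5,s["position"][2].round(4),s["eef_rot"][2].round(3),"z over rail",(s["position"][2]*1e3-96+.065*p[0]).round(1),"F",(R.T@s["ft_force"][:2]).round(2))
    return out
E
python3 - <<'E'
from cat import *
track(1)
for rows in([8,15,15,15,15,13,11,9,7,5,3,2,0,0,0],[5,12,15,15,14,13,12,10,8,6,4,2,0,0,0]): print(sum(rows));spread(50,.19,75.5,rows)
E
```

```text
shuttle 6.15 face -136.8 -3.0 0.55
hand 6.25 [-194.9  143.1] back -204.4 0.1626 -0.073 z over rail 53.9 F [ 0.07 -1.7 ]
118
-8 [(6.6, 195, -0.002, 0.54), (7.4, 197, -0.002, 0.39), (6.2, 194, -0.008, 0.74), (5.0, 196, -0.003, 0.39)]
0 [(4.7, 196, -0.0, 0.41), (6.3, 198, -0.002, 0.28), (4.9, 194, 0.003, 0.64), (4.6, 196, -0.001, 0.28)]
8 [(3.9, 196, -0.005, 0.24), (6.2, 198, -0.007, 0.17), (2.9, 195, -0.0, 0.46), (4.4, 196, 0.001, 0.17)]
116
-8 [(5.1, 194, 0.001, 0.44), (6.9, 195, -0.001, 0.31), (4.5, 192, 0.004, 0.66), (4.9, 193, -0.001, 0.31)]
0 [(4.3, 194, -0.004, 0.29), (6.3, 195, -0.005, 0.2), (3.0, 193, 0.002, 0.5), (4.4, 193, 0.002, 0.2)]
8 [(4.2, 194, -0.004, 0.15), (7.0, 195, -0.009, 0.12), (2.7, 192, 0.001, 0.22), (5.7, 193, 0.003, 0.12)]
```

The plan has wide margins: under 8 mm of buffer travel across the whole uncertainty range. Next I press the knob and dash ahead of the buffer.

step_arm(
  rows=[
    [[0, 0, -10, 0], [0, 0, -10.5, 0], [-3.3, -45, 4, 0], [-3.6, -49, 0, 0], [-18, -44, -6, 0], [-33, -36, -7, 0], [-33, -36, -7, 0], [-36.5, -32, -7, 0], [-36, -27.5, -5, 0]],
  ],
)

```text
time_s: 7.15
position: [0.477, -0.1388, 0.1134]
eef_rot: [3.141, -0.0, -0.074]
ft_force: [0.7, -0.9, 0.4]
gripper_width: 0.0002
```

Run:
```python
from cat import *
o=track(1); t,f=o[0]; now=r.get_obs()["time_s"]; v=.18
f1=f+v*1e3*(now-t); print("now face",f1)
for rows in([0,8,15,15,15,15,13,11,9,7,5,3,2,0,0,0],[5,12,15,15,14,13,12,10,8,6,4,2,0,0,0]): spread(f1,v,76,rows)
```

```text
shuttle 7.15 face -34.8 -0.2 0.93
hand 7.25 [90.5 -4.6] back 81.0 0.1131 -0.08 z over rail 23.0 F [-0.9  -0.44]
now face -16.81922809519589
-8 [(np.float64(12.9), 192, np.float64(0.024), 1.08), (np.float64(14.8), 200, np.float64(0.016), 0.91), (np.float64(10.7), 189, np.float64(-0.053), 1.27), (np.float64(10.6), 197, np.float64(-0.022), 0.91)]
0 [(np.float64(12.3), 196, np.float64(0.039), 1.03), (np.float64(13.9), 200, np.float64(-0.002), 0.86), (np.float64(10.1), 188, np.float64(-0.032), 1.22), (np.float64(9.9), 196, np.float64(-0.015), 0.86)]
8 [(np.float64(11.5), 198, np.float64(0.017), 0.97), (np.float64(12.9), 200, np.float64(-0.015), 0.81), (np.float64(9.5), 188, np.float64(-0.009), 1.17), (np.float64(9.1), 195, np.float64(-0.003), 0.81)]
-8 [(np.float64(13.9), 187, np.float64(-0.031), 1.09), (np.float64(15.8), 193, np.float64(0.036), 0.93), (np.float64(10.7), 194, np.float64(-0.09), 1.26), (np.float64(11.4), 196, np.float64(0.01), 0.93)]
0 [(np.float64(13.2), 187, np.float64(-0.007), 1.04), (np.float64(15.2), 196, np.float64(0.033), 0.88), (np.float64(10.7), 190, np.float64(-0.071), 1.22), (np.float64(10.6), 196, np.float64(-0.011), 0.88)]
8 [(np.float64(12.5), 190, np.float64(0.019), 0.99), (np.float64(14.1), 197, np.float64(0.018), 0.83), (np.float64(10.6), 187, np.float64(-0.052), 1.17), (np.float64(10.1), 195, np.float64(-0.018), 0.83)]
```

step_arm(
  rows=[
    [[4, 0, 1, 0.006], [0, 0, 0, 0]],
  ],
)

```text
time_s: 7.45
position: [0.4843, -0.1362, 0.1155]
eef_rot: [3.142, -0.002, -0.065]
ft_force: [-0.3, 1.1, -0.5]
gripper_width: 0.0006
```

Run:
```python
from cat import *
o=track(1); t,f=o[0]; now=r.get_obs()["time_s"]; v=(f+34.8)/1e3/(t-7.15); print("v",v); 
f1=f+v*1e3*(now-t); print("now face",f1); v=min(max(v,.17),.23)
for rows in([0,8,15,15,15,15,13,11,9,7,5,3,2,0,0,0],[5,12,15,15,14,13,12,10,8,6,4,2,0,0,0]): spread(f1,v,81,rows)
```

```text
shuttle 7.45 face 19.9 -0.6 0.89
hand 7.55 [84.6  4.8] back 75.1 0.1151 -0.065 z over rail 24.6 F [-0.11 -0.18]
v 0.18234170836070293
now face 38.13668334428108
-8 [(np.float64(6.5), 201, np.float64(-0.002), 0.64), (np.float64(6.7), 203, np.float64(-0.001), 0.45), (np.float64(6.4), 200, np.float64(-0.013), 0.88), (np.float64(4.7), 201, np.float64(-0.003), 0.45)]
0 [(np.float64(4.5), 201, np.float64(-0.0), 0.5), (np.float64(6.2), 203, np.float64(-0.004), 0.34), (np.float64(5.3), 200, np.float64(0.0), 0.78), (np.float64(4.5), 201, np.float64(-0.0), 0.34)]
8 [(np.float64(4.0), 201, np.float64(-0.005), 0.33), (np.float64(6.4), 203, np.float64(-0.008), 0.22), (np.float64(3.6), 200, np.float64(0.002), 0.64), (np.float64(4.2), 201, np.float64(0.001), 0.22)]
-8 [(np.float64(8.3), 199, np.float64(-0.016), 0.71), (np.float64(9.1), 200, np.float64(-0.015), 0.54), (np.float64(7.5), 200, np.float64(-0.0), 0.91), (np.float64(6.5), 199, np.float64(0.005), 0.54)]
0 [(np.float64(6.9), 199, np.float64(-0.008), 0.61), (np.float64(8.2), 200, np.float64(-0.006), 0.45), (np.float64(6.6), 198, np.float64(-0.012), 0.83), (np.float64(5.8), 199, np.float64(0.0), 0.45)]
8 [(np.float64(5.5), 199, np.float64(0.001), 0.5), (np.float64(7.1), 200, np.float64(-0.001), 0.35), (np.float64(5.4), 198, np.float64(-0.003), 0.73), (np.float64(5.0), 199, np.float64(-0.001), 0.35)]
```

step_arm(
  rows=[
    [[-4, 0, 0, -0.008], [-0.6, -8, -0.5, 0], [-1.1, -15, -1, 0], [-1.1, -15, -1, 0], [-1.1, -15, -1, 0], [-1.1, -15, -1, 0], [-0.9, -13, -0.8, 0], [-0.8, -11, -0.7, 0], [-0.7, -9, -0.6, 0], [-0.5, -7, -0.5, 0], [-0.4, -5, -0.3, 0], [-0.2, -3, -0.2, 0]],
  ],
)

```text
time_s: 8.75
position: [0.4702, -0.2533, 0.1074]
eef_rot: [-3.142, -0.0, -0.075]
ft_force: [-0.9, 0.7, 1.2]
gripper_width: 0.0005
```

step_arm(
  rows=[
    [[-0.1, -2, -0.1, 0], [0, 0, 0, 0], [0, 0, 0, 0], [0, 0, 0, 0], [0, 0, 0, 0]],
  ],
)

```text
time_s: 9.25
position: [0.4702, -0.2549, 0.1074]
eef_rot: [-3.141, -0.0, -0.075]
ft_force: [-0.3, -0.3, -0.3]
gripper_width: 0.0001
```

Run:
```python
from cat import *
track(4)
a=snap("side","s3"); cv2.imwrite('pics/c3.png',cv2.resize(a[120:384,120:360],(600,660))[:600,:,::-1])
```

```text
shuttle 9.25 face 195.5 -0.9 0.7
buffer_face 9.35 face 191.1 1.3 0.58
shuttle 9.45 face 195.2 -0.7 0.65
buffer_face 9.55 face 192.4 1.0 0.41
hand 9.65 [ 2.041e+02 -2.000e-01] back 194.6 0.1074 -0.075 z over rail 24.6 F [-0.09 -0.46]
```

View pics/c3.png

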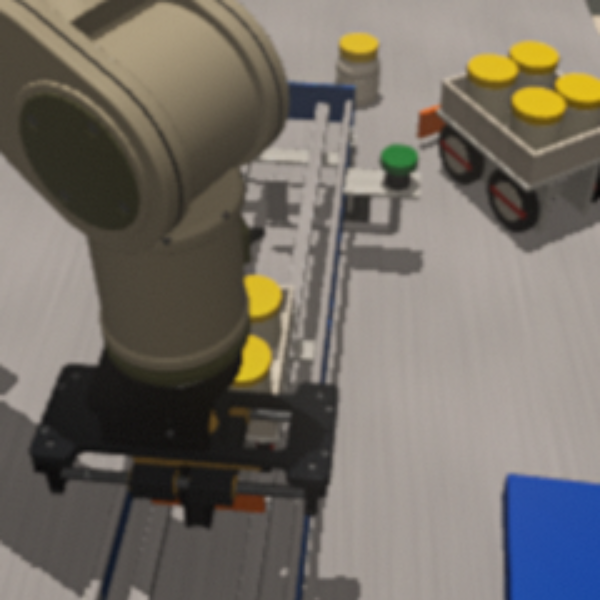

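The shuttle is caught and at standstill: its face is at rack x ≈ 195, steady over four readings. The fingers stand before the orange buffer at (200,500) in the crop, and the knob at (398,160) is down. Now I ease it down.

step_arm(
  rows=[
    [[-0.1, -2, -0.1, 0], [-0.3, -4, -0.3, 0], [-0.4, -5, -0.3, 0], [-0.4, -5, -0.3, 0], [-0.4, -5, -0.3, 0], [-0.4, -5, -0.3, 0], [-0.4, -5, -0.3, 0], [-0.4, -5, -0.4, 0], [-0.4, -5, -0.4, 0], [-0.4, -5, -0.4, 0], [-0.3, -5, -0.3, 0], [-0.3, -5, -0.3, 0]],
  ],
)

```text
time_s: 10.9
position: [0.4659, -0.3115, 0.1036]
eef_rot: [-3.142, 0.0, -0.075]
ft_force: [0.1, -0.4, -0.3]
gripper_width: 0.0006
```

step_arm(
  rows=[
    [[-0.4, -5, -0.3, 0], [-0.4, -5, -0.3, 0], [-0.4, -5, -0.3, 0], [-0.4, -5, -0.3, 0], [-0.4, -5, -0.3, 0], [-0.4, -5, -0.4, 0], [-0.4, -5, -0.4, 0], [-0.3, -4, -0.3, 0], [-0.3, -4, -0.3, 0], [-0.2, -3, -0.2, 0], [-0.2, -3, -0.2, 0], [-0.1, -2, -0.1, 0]],
  ],
)

```text
time_s: 12.1
position: [0.462, -0.3623, 0.1002]
eef_rot: [-3.142, 0.0, -0.075]
ft_force: [-0.1, -0.2, 0.3]
gripper_width: 0.0005
```

Run:
```python
from cat import *
track(4)
```

```text
shuttle 12.1 face 301.9 -4.9 0.86
shuttle 12.3 face 305.6 -1.0 0.8
hand 12.5 [311.3  -0.4] back 301.8 0.1003 -0.075 z over rail 24.5 F [ 1.41 -0.24]
```

The shuttle is following the fingers and is now about 12 mm short of the stops. I'll creep past the stop faces at 20 mm/s.

step_arm(
  rows=[
    [[-0.1, -2, -0.1, 0], [-0.1, -2, -0.1, 0], [-0.2, -2, -0.2, 0], [-0.1, -2, -0.1, 0], [-0.1, -2, -0.1, 0], [-0.2, -2, -0.2, 0], [-0.1, -2, -0.1, 0], [-0.1, -2, -0.1, 0], [-0.2, -2, -0.2, 0], [-0.1, -2, -0.1, 0], [-0.1, -2, -0.1, 0], [-0.2, -2, -0.2, 0]],
  ],
)

```text
time_s: 13.7
position: [0.4605, -0.3862, 0.0987]
eef_rot: [-3.142, -0.0, -0.075]
ft_force: [-0.6, 0.3, -0.3]
gripper_width: 0.0003
```

step_arm(
  rows=[
    [[-0.2, -3, 0, 0], [-0.3, -4, 0, 0], [-0.4, -6, 0, 0], [-0.6, -8, 0, 0], [-0.7, -10, 0, 0], [-0.7, -10, 0, 0], [-0.7, -10, 0, 0], [0, 0, 20, 0], [0, 0, 40, 0], [0, 0, 40, 0], [0, -10, 40, 0], [0, 0, 0, 0]],
  ],
)

```text
time_s: 14.9
position: [0.4575, -0.4506, 0.2447]
eef_rot: [3.136, -0.007, -0.077]
ft_force: [-1.3, -0.2, 0.3]
gripper_width: 0.0002
```

Run:
```python
from cat import *
track(4)
places("side",["release_top"])
r.snapshot("top")
places("top",["shuttle","jar","tray","slide_box","release_top"])
a=snap("side","s4"); b=snap("top","t4"); cv2.imwrite('pics/c4.png',np.hstack([a[:,100:400],b[60:,180:460][:324].copy() if 0 else cv2.resize(b[70:290,180:460],(489,384))])[:,:,::-1])
```

```text
shuttle 14.9 face 317.3 -2.7 0.56
shuttle 15.1 face 317.5 -2.5 0.73
hand 15.3 [396.2   0.4] back 386.7 0.2377 -0.075 z over rail 167.4 F [0.75 0.44]
side release_top [0.627  0.1355 0.1393] 0.73 [279. 182.]
side release_top [ 4.874e-01 -5.180e-02  1.000e-04] 0.52 [221. 273.]
side release_top [ 0.4848 -0.0499  0.0941] 0.34 [219. 246.]
top shuttle [0.7886 0.2577 0.0418] 0.74 [216. 122.]
top shuttle [ 0.4688 -0.2731  0.1062] 0.56 [397. 221.]
top jar [ 0.5938  0.4567 -0.0027] 0.63 [158. 187.]
top tray [ 0.3657  0.4577 -0.0011] 0.72 [158. 258.]
top slide_box [ 0.7448 -0.2448  0.0012] 0.9 [375. 134.]
top release_top [0.6253 0.1378 0.138 ] 0.66 [255. 170.]
```

View pics/c4.png

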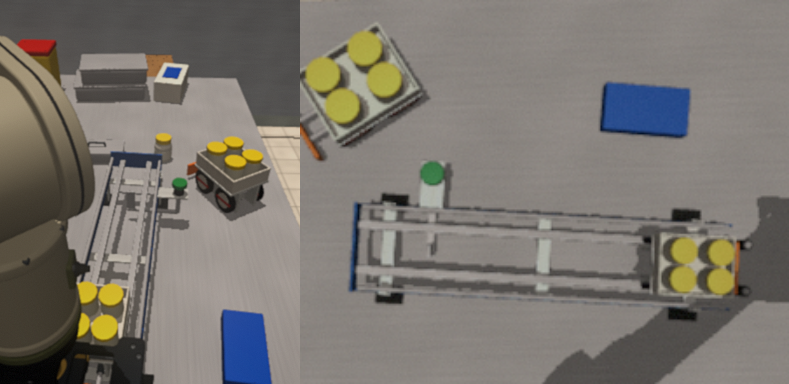

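The top view shows the shuttle straight on the rails, with its orange buffer at (738,265) against both stops. The knob is down, at z ≈ 0.139. The hand is clear at z = 0.24, and the jar, case and box have not moved. Handing in.

```bash
python3 -c "
from plant import r
print(r.get_obs()['ft_force'],r.get_obs()['time_s']); print(r.close_job())"
```

```text
[ 0.00323139  0.56907729 -0.60974539] 15.75
the job is handed in; nothing more can be done
None
```

The job is done and handed in at 15.75 s of the 38 s allowed. No verdict is reported.

**What I did:**
- I pushed the knob down about 23 mm with closed fingers and moved ahead of the rolling shuttle.
- I caught the shuttle while giving way with it. It stood still with its buffer at about rack x = 195 mm, roughly 120 mm before the stops, for at least 0.3 s.
- I eased it down at 50 mm/s, then 20 mm/s, until the buffer met both stops. The fingers then passed out between the posts and rose clear.

**Last checks:**
- **Shuttle:** the buffer face estimate was 317 mm twice, against a nominal 315 mm. It was at rest and looked straight on the rails.
- **Knob:** its top was measured at z ≈ 0.139 m, so it is about 26 mm down. The full travel is 24 mm, so this agrees within the camera error.
- **Other items:** the jar, case and slide box were all within about 4 mm of their first positions.
- **Hand:** it was clear at z ≈ 0.24 m, with wrist force only at noise level.

**Not measured:** buffer travel during the catch was only simulated, with a peak of about 4–7 mm; the limit is 12 mm. Forces read after the catch were below about 2 N. The camera readings of the buffer face at rest differed by about 4 mm (191–195 mm), which fits the spring being slightly pressed in.

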